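Jack up a bench instrument and hold it for service

TASK

Close the blue bench jack's release valve by turning its black knob clockwise until the white pointer meets the red index mark, then set the jack flat on the bench with its saddle centred under the red-and-white mark on the instrument's yellow lift lug. Give the red pump handle one full trial stroke down and let it spring fully back up, then press it fully down again and finish while still holding it down, the instrument raised on the jack alone. Do not touch the instrument or its lug with the robot, and leave the tray, jar and screwdriver where they are.

Things in the scene. Friction and masses are not known exactly. Their poses are not given: they have to be found in the camera images.
- jack: Loose blue bench jack, about 0.95 kg. Origin: underside, on the knob axis; +x to the saddle (axis at x +70 mm), -x to the pump handle (pivot at x -60, 55 mm up), z up. Base plate x -235 to +90, 90 wide, 8 thick. At the origin a blue block 60 (x) x 54 (y), top at 60 mm, near the centre of mass: grip it across the 54 mm to carry or slide the jack; the knob on it reaches 93 mm.
- knob (a joint): Release-valve knob on the jack's block, vertical axis, rad, grows clockwise seen from above; starts 0 to 0.55. At 0 its white pointer points to the jack's -x; the red index mark on the white dial plate is at 1.4 (pointer almost to the jack's +y). Stiff (0.12 N m), stays where left; travel -0.05 to 2.2.
- knob_grip (a point): Centre of the knob's black bar grip, 36 mm long, 12 mm wide, 26 mm high (from 66 to 93 mm above the bench; this point at 80 mm), standing on a disc of 40 mm diameter. Its x axis runs along the bar, away from the pointer end.
- saddle_top (a point): Centre of the top face of the jack's steel saddle (disc, 36 mm diameter, 8 mm thick). With the handle up it is 47.5 mm above the jack's underside (10 mm of clearance under the lug); the handle's full stroke raises it 30 mm.
- handle (a joint): Pump handle, rad: 0 = sprung up (0.45 rad above level), 0.5 = fully down at its stop. Springs back up when let go. About 2 to 4 N on the pad moves it unloaded, 7 to 12 N with the instrument on the saddle; each 0.1 rad raises the saddle 6 mm.
- handle_pad (a point): Middle of the flat top of the handle's red grip (70 long, 28 wide, 14 mm thick), 155 mm from the pivot: about 128 mm above the bench with the handle up; fully down about 54 mm, at about x -215 mm, y 0 of the jack. Its frame is parallel to the jack's when the handle is up (turns with it).
- lift_pad (a point): Lift point: centre of the underside of the yellow lug on the instrument's front, 58 mm above the bench; a red disc with white centre marks it on top of the lug (8 mm thick). Its +x points into the instrument, z up: lug 50 mm wide (y), its outer edge at x -21 mm; front face at x +20, panel knobs to x +5. The jack enters from the front, its +x along this +x.
- chassis (a joint): Tilt of the white-cased instrument (290 deep x 220 wide, top 110 mm above the bench, about 3 kg) about the fixed hinge at its rear bottom edge, 320 mm behind the lift point, rad: 0 = level on its feet, grows as the front lifts. A full handle stroke gives about 0.06.
- stand: Fixed hinge stand that carries the instrument; origin on the bench straight below the lift point at rest, +x into the instrument.
- parts_tray: Loose blue open tray 90 x 150 x 45 mm; origin under its centre. Leave alone.
- flux_jar: Loose amber jar, 50 mm diameter, 65 mm high; origin under its centre. Leave alone.
- screwdriver: Loose screwdriver, 190 mm long, lying along its x; origin on the underside. Leave alone.

How it is judged (in metres and radians):
On the way, in this order (a step that is already met when the one before it is completed fails the run):
1. the knob's pointer is at the red index mark, within 0.15 rad (value of joint knob between 1.25 and 1.55 rad), for 0.2 s.
2. the jack stands flat with its saddle under the lift point, within 14 mm, the instrument still down (horizontal distance between saddle_top and lift_pad below 0.014 m and angle between jack's own z axis and vertical below 0.04 rad and height (world z) of jack below 0.006 m and value of joint chassis below 0.01 rad and contact force between jack and stand below 1 N), for 0.2 s.
3. trial stroke: the handle is pressed down (beyond 0.42 rad) and the instrument lifts (value of joint handle above 0.42 rad and value of joint chassis above 0.042 rad), for 0.1 s.
4. the handle is back up (below 0.08 rad) and the instrument down again (value of joint handle below 0.08 rad and value of joint chassis below 0.01 rad), for 0.1 s.
At the end, for the whole second after the job is handed in: Fingers hold the handle beyond 0.42 rad (over 2 N); instrument tilted over 0.042 rad, carried by the saddle (over 5 N), untouched by the robot; saddle within 14 mm of the lift point in plan; jack flat and at rest on the bench; knob within 0.15 rad of 1.4 (all of step 1 and all of step 3 and horizontal distance between saddle_top and lift_pad below 0.014 m and angle between jack's own z axis and vertical below 0.04 rad and height (world z) of jack below 0.006 m and contact force between the fingers and jack above 2 N and contact force between jack and stand above 5 N and contact force between each of the fingers, the arm and stand below 0.5 N and linear speed of jack below 0.02 m/s); the arm keeps its last pose, push and grip.
It fails at once if the robot pushes on the instrument, its lug or its stand (over 2 N) (contact force between any of the fingers, the arm and stand above 2 N).
It fails at once if the blue parts tray is shifted by more than 30 mm (distance of parts_tray from where it was at the start of the episode above 0.03 m).
It fails at once if the amber jar is shifted by more than 30 mm (distance of flux_jar from where it was at the start of the episode above 0.03 m).
It fails at once if the screwdriver is shifted by more than 30 mm (distance of screwdriver from where it was at the start of the episode above 0.03 m).
It also fails if it takes over 67 s, if anything falls off the work surface, if the arm or the gripper's body presses on something with over 40 N, if the wrist force passes 120 N, or if a joint passes its speed limit or range.

ROBOT

A 6-joint arm with a two-finger parallel gripper is mounted at the origin on the work surface. World frame = base frame: x ahead of the robot, y to its left, z up, the work surface at z = 0. Lengths are in m, angles in degrees, forces in N, time in s.
With the tool pointing down it reaches from about 0.35 to 0.95 m from the base axis. Payload 17.4 kg.
Tool frame: the origin (TCP) lies midway between the tips of the shut fingers; the grasp point (between the pads) lies 19 mm behind it (arm.pinch_z is the distance from the TCP to the grasp point, in m); z points along the fingers, x is the direction in which the jaws open and shut, and the axes are right-handed (so a half turn about z gives the same grasp; the last joint's range is limited). The gripper opens to 93 mm and grips with 3 to 60 N. Pads are 15 mm wide; open, the fingers measure 128 mm over their backs; the gripper's body (75 mm by 188 mm) begins 65 mm behind the grasp point.
Start: joints at [68.365, 6.646, 82.598, -0, 90.757, -2.166], TCP at [0.225, 0.636, 0.219] pointing down, gripper open.
Joint ranges: [-162.19, 162.19], [-47.58, 125.68], [4.15, 143.07], [-65.23, 245.23], [0.69, 171.88], [-170.13, 170.13]. Speed limits (degrees/s): [108.29, 108.29, 127.2, 180, 180, 180].

INTERFACE

Orientations are given as [roll, pitch, yaw] about the fixed x, y, z axes, in that order (R = Rz(yaw) Ry(pitch) Rx(roll)).
In Python, from rig import arm gives the robot as it stands.
- The arm moves only by the tool servo_tool, never from a script. Its argument "targets" is a list of rows, each a list of 2 entries, a list of its own where there are three numbers: the shift along the tool's x, y, z in m, then the turn about the tool's z in rad. A call has 1 to 12 rows; each row is the pose to reach, as a shift and turn from the pose commanded when the call began, along the tool's axes at that moment; what a row does not reach only later rows make up. A row lasts 1/8 s, in which the tool goes at most 62.5 mm and 10.7 degrees, less where a joint would pass 70% of its speed; a pose out of reach is approached as far as the arm can. A call with a gripper value outside its range is refused whole. "fingers" is the finger opening in m, from 0 to 0.093, set as the call begins (left out, the last holds). The fingers move at their own pace and stop on an object; "newtons" is the grip in N (left out, the last holds). Time passes only in rows, so rows that repeat a pose let the fingers close. It gives the time, the measured TCP pose, the force and the opening at its end, in the units of the state.
- arm.sense(): the state, without advancing time (a new reading comes with each control period).
- arm.snapshot(name): name is "scene" or "top"; returns (picture, depth): 480x640x3 uint8, blue, green, red; 480x640 float32, m along the optical axis (not along the pixel's ray), 0 where there is no reading.
- arm.camera_model(name): a dict with "mtx" (3x3 intrinsics, pixels), "R" (3x3) and "t" (3): a world point X has camera coordinates R X + t. Camera axes: x right, y down, z forward; pixel columns grow to the right and rows downward; lengths in m; the calibration is good to about 2 mm. A picture is of the moment at which its call begins. camera_model takes no time and is no camera call.
- arm.sign_off(): hands the job in, once; it reports no verdict.
The state is a dict: "clock": time; "joint_positions": joint angles; "qd": joint speeds; "effort": joint torques, N m; "tcp_pos": TCP position; "tcp_rot": TCP orientation; "ft_force": force on the tool from outside, world axes, zero at the start; "wrist_torque": the same for the moment, N m; "finger_gap": opening from 0.0 (shut) to 1.0 (fully open).
Only numpy, scipy, OpenCV 4.12 (cv2) and the standard library are available. Lean on these libraries where they do the work, as an engineer would, in place of code of your own. Each camera call takes 0.05 s, during which the arm holds its last target. There are 200 camera calls.

## Working session

There is one attempt and no reset: what is moved stays moved. The work goes in short steps, Python scripts to look and compute and a tool call to move; the robot and the scene stay as the last step left them, time stands still between calls to the robot, and variables do not carry over. Pictures are saved under pics/ and viewed, about 8 in all and at most 12, crops included, and the job is handed in when it is done.

Besides the shell and the picture viewer there is one more tool, called after ">>>" as name([rows], argument=value, ...), one row to a line, values as JSON. servo_tool: Moves the arm, as the interface text tells. Its arguments: {"type":"object","properties":{"targets":{"type":"array"},"fingers":{"type":"number"},"newtons":{"type":"number"}},"required":["targets"]}

```bash
mkdir -p pics; ls; python3 - <<'E'
from rig import arm
import cv2,numpy as np
for n in("scene","top"):
    p,d=arm.snapshot(n); cv2.imwrite(f"pics/{n}0.png",p); np.save(f"pics/{n}0.npy",d)
    m=arm.camera_model(n); print(n,np.round(m["mtx"],1).tolist(),np.round(m["R"],3).tolist(),np.round(m["t"],3).tolist(), np.round(-m["R"].T@m["t"],3))
s=arm.sense(); print(s)
E
```

```text
pics
scene [[522.7, 0.0, 312.6], [0.0, 522.7, 241.7], [0.0, 0.0, 1.0]] [[0.687, 0.727, 0.022], [0.471, -0.422, -0.774], [-0.554, 0.542, -0.632]] [-0.351, -0.202, 1.738] [ 1.298 -0.772  0.949]
top [[617.7, 0.0, 328.0], [0.0, 617.7, 241.8], [0.0, 0.0, 1.0]] [[0.019, -1.0, -0.024], [-0.983, -0.014, -0.185], [0.184, 0.027, -0.983]] [-0.011, 0.548, 1.366] [ 0.288 -0.04   1.443]
{'clock': 0.1, 'joint_positions': array([ 6.83653573e+01,  6.67104212e+00,  8.26327590e+01, -1.16651404e-03,
        9.07566140e+01, -2.16383873e+00]), 'qd': array([ 0.01903248, -0.0612883 ,  0.00018911,  0.08496685,  0.02917691,
       -0.07756483]), 'effort': array([ 3.55956530e-03, -7.22890663e+01, -6.23871088e+01,  7.81885791e-02,
        2.28239415e-02, -5.10160635e-05]), 'tcp_pos': array([0.22491755, 0.63622264, 0.21797383]), 'tcp_rot': array([-1.79998884e+02,  6.04161036e-02,  7.05291819e+01]), 'ft_force': array([ 0.45655273, -0.27202567, -0.24115118]), 'wrist_torque': array([ 0.04545564,  0.02488647, -0.03236565]), 'finger_gap': 1.0003219913302475}
```

View pics/top0.png

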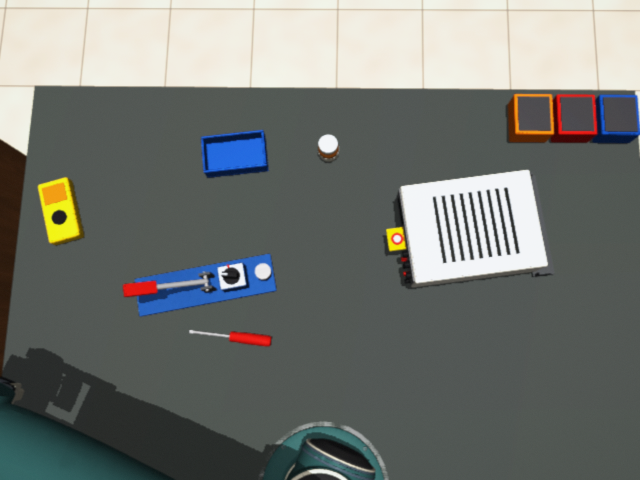

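View pics/scene0.png

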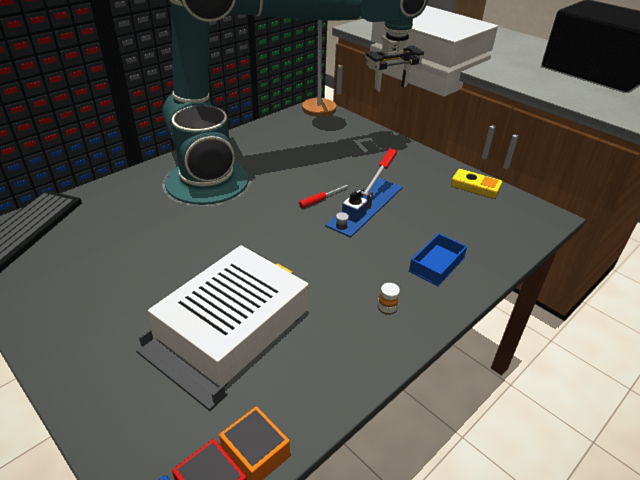

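```bash
cat > h.py <<'E'
import cv2,numpy as np
from rig import arm
def ray(n,px,z):
    m=arm.camera_model(n);px=np.atleast_2d(np.asarray(px,float))
    d=np.c_[px,np.ones(len(px))]@np.linalg.inv(m["mtx"]).T@m["R"]
    c=-m["R"].T@m["t"]
    return (c+d*((z-c[2])/d[:,2])[:,None])[:,:2]
def proj(n,X):
    m=arm.camera_model(n);q=m["mtx"]@(m["R"]@np.asarray(X,float)+m["t"]);return q[:2]/q[2]
def blobs(mask,amin=20):
    n,l,s,c=cv2.connectedComponentsWithStats(mask.astype(np.uint8))
    return [(c[i],s[i],l==i) for i in range(1,n) if s[i][4]>=amin]
def jack(p):
    hsv=cv2.cvtColor(p,cv2.COLOR_BGR2HSV);H,S,V=cv2.split(hsv)
    blue=(H>100)&(H<125)&(S>120)&(V>60)
    return hsv,blue
E
python3 - <<'E'
from h import *
p=cv2.imread("pics/top0.png")
hsv,blue=jack(p);H,S,V=cv2.split(hsv)
roi=np.zeros_like(blue);roi[245:325,110:285]=1
ys,xs=np.where(blue&roi)
w=ray("top",np.c_[xs,ys],0.008).astype(np.float32)
r=cv2.minAreaRect(w);print("rect",r);print(cv2.boxPoints(r))
white=(S<60)&(V>140)&roi
for c,s,_ in blobs(white): print("white",c,s,ray("top",c,.0475),ray("top",c,.062))
red=((H<8)|(H>172))&(S>150)&(V>80)
for c,s,_ in blobs(red,4): print("red",c,s,ray("top",c,.066))
yel=(H>20)&(H<35)&(S>150)&(V>120)
for c,s,m in blobs(yel,20): print("yel",c,s,ray("top",c,.066))
a=cv2.resize(p[245:315,190:290],None,fx=7,fy=7,interpolation=cv2.INTER_CUBIC)
b=cv2.resize(p[220:290,380:425],None,fx=2,fy=2,interpolation=cv2.INTER_CUBIC)
cv2.imwrite("pics/crop1.png",a)
ch=(S<60)&(V>170);ch[:,:390]=0;ch[:160]=0;ch[295:]=0;ch[:,560:]=0
ys,xs=np.where(ch);w=ray("top",np.c_[xs,ys],0.11).astype(np.float32)
r=cv2.minAreaRect(w);print("chassis",r);print(cv2.boxPoints(r))
E
```

```text
rect ((0.4508070945739746, 0.2868429720401764), (0.09093231707811356, 0.32569995522499084), 11.612401008605957)
[[0.3734915  0.43720782]
 [0.4390516  0.11817437]
 [0.52812266 0.13647813]
 [0.4625626  0.45551157]]
white [231.40816327 276.1516035 ] [218 263  28  26 343] [[0.46620053 0.21787552]] [[0.4643444  0.21519586]]
white [262.43939394 270.94949495] [255 263  16  17 198] [[0.4792733 0.1472459]] [[0.47728135 0.14530005]]
white [183.71666667 282.99166667] [157 275  51  14 240] [[0.44877472 0.32649458]] [[0.44709965 0.32268641]]
red [574.75576923 115.30961538] [556  94  42  41 520] [[ 0.8545114  -0.57280714]]
red [396.93939394 238.57575758] [392 234  11  10  33] [[ 0.55535102 -0.15791237]]
red [403.23809524 259.14285714] [401 257   6   5  21] [[ 0.50840017 -0.17196637]]
red [404.  273.2] [403 272   3   4  10] [[ 0.47653517 -0.17355124]]
red [139.18823529 288.52235294] [123 281  34  16 425] [[0.43252135 0.42181743]]
red [250.09706546 338.40406321] [229 332  42  14 443] [[0.32596132 0.16635258]]
yel [ 59.54686399 213.50528541] [  38  177   42   67 1419] [[0.60348773 0.62066861]]
yel [394.84814815 238.77407407] [386 227  20  24 270] [[ 0.55482696 -0.1531863 ]]
chassis ((0.5770869851112366, -0.30490899085998535), (0.21981975436210632, 0.3208157420158386), 8.375163078308105)
[[ 0.44498518 -0.16222063]
 [ 0.49171332 -0.479615  ]
 [ 0.7091888  -0.44759735]
 [ 0.6624607  -0.13020298]]
```

View pics/crop1.png

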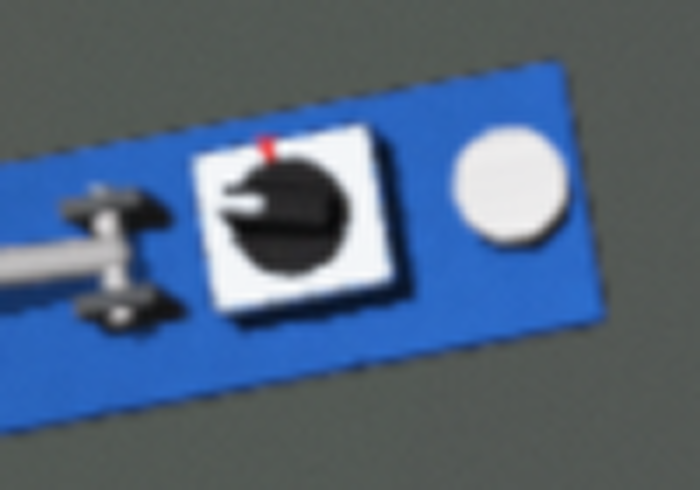

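Top view: jack points to image right, knob at about (232,274), saddle (262,271), lug disc (397,239). The rectangle is 91x326 mm, and the saddle found directly agrees with it to 1 mm (origin (0.465,0.216), yaw -78.4°). Lift point is (0.555,-0.158), yaw about -81.6°. The pointer is close to jack -x, about 0.2 rad.

First move: go above the knob with the jaws across the bar.

>>> servo_tool([
  [[-0.04,0.045,0],0.12],
  [[-0.08,0.09,0],0.25],
  [[-0.12,0.135,0],0.4],
  [[-0.16,0.18,0],0.55],
  [[-0.2,0.225,0],0.7],
  [[-0.24,0.28,0],0.85],
  [[-0.28,0.32,0],1.0],
  [[-0.3,0.35,0],1.15],
  [[-0.3162,0.3669,0.02],1.23],
  [[-0.3162,0.3669,0.05],1.23],
  [[-0.3162,0.3669,0.08],1.23],
  [[-0.3162,0.3669,0.08],1.23],
], fingers=0.06, newtons=40)

```text
clock: 1.6
tcp_pos: [0.4645, 0.2155, 0.1366]
tcp_rot: [179.9, 0.2, 0.1]
ft_force: [-0.6, -0.2, 0.5]
finger_gap: 0.643
```

```bash
cat >> h.py <<'E'
def to(x,y,z,yaw):
    s=arm.sense();p,r=s["tcp_pos"],s["tcp_rot"];a=np.radians(r[2])
    d=np.array([x,y,z])-p
    print("at",np.round(p,4),np.round(r,2),"t",round(s["clock"],2),"F",np.round(s["ft_force"],1),"gap",round(s["finger_gap"]*93,1))
    print("shift",np.round([d[0]*np.cos(a)+d[1]*np.sin(a),d[0]*np.sin(a)-d[1]*np.cos(a),-d[2]],4),"turn",round(np.radians((r[2]-yaw+180)%360-180),3))
E
python3 -c "
from h import *
to(.4654,.2158,.070,0)
p,d=arm.snapshot('scene');q=proj('scene',[.4654,.2158,.08]).astype(int);print(q)
cv2.imwrite('pics/s1.png',cv2.resize(p[q[1]-60:q[1]+40,q[0]-60:q[0]+70],None,fx=6,fy=6,interpolation=2))"
```

```text
at [0.4645 0.2155 0.1366] [1.7992e+02 2.0000e-01 5.0000e-02] t 1.6 F [-0.6 -0.2  0.5] gap 59.8
shift [ 0.0009 -0.0003  0.0666] turn 0.001
[355 195]
```

View pics/s1.png

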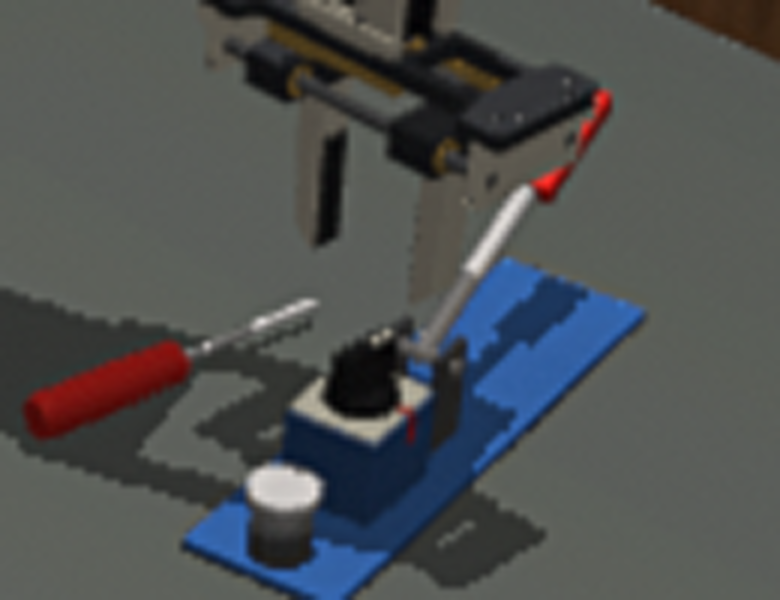

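The picture shows the open gripper above the knob (crop ~(365,380)), fingers either side, clear of the handle. Descend and grip.

>>> servo_tool([
  [[0.001,0,0.03],0],
  [[0.001,0,0.055],0],
  [[0.001,0,0.066],0],
  [[0.001,0,0.066],0],
])

```text
clock: 2.15
tcp_pos: [0.4667, 0.2162, 0.0733]
tcp_rot: [-180.0, -0.0, 0.1]
ft_force: [1.2, -0.3, -1.1]
finger_gap: 0.642
```

>>> servo_tool([
  [[0,0,0],0],
  [[0,0,0],0],
  [[0,0,0],0],
  [[0,0,0],0],
  [[0,0,0],0],
  [[0,0,0],0],
], fingers=0.0, newtons=40)

```text
clock: 2.9
tcp_pos: [0.4661, 0.216, 0.0724]
tcp_rot: [180.0, 0.1, 0.1]
ft_force: [-5.3, 0.4, 1.9]
finger_gap: 0.127
```

```bash
python3 -c "
from h import *
to(.4654,.2158,.070,0);print(arm.sense()['wrist_torque'])"
```

```text
at [0.4661 0.216  0.0724] [1.7999e+02 6.0000e-02 6.0000e-02] t 2.9 F [-5.3  0.4  1.9] gap 11.8
shift [-0.0007  0.0002  0.0024] turn 0.001
[-0.01731518  1.07578037 -0.08140692]
```

>>> servo_tool([
  [[-0.001,0,0],0.12],
  [[-0.001,0,0],0.24],
  [[-0.001,0,0],0.36],
  [[-0.001,0,0],0.48],
  [[-0.001,0,0],0.6],
  [[-0.001,0,0],0.72],
  [[-0.001,0,0],0.84],
  [[-0.001,0,0],0.96],
  [[-0.001,0,0],1.08],
  [[-0.001,0,0],1.2],
  [[-0.001,0,0],1.2],
  [[-0.001,0,0],1.2],
])

```text
clock: 4.4
tcp_pos: [0.4654, 0.2159, 0.0723]
tcp_rot: [180.0, -0.0, -68.6]
ft_force: [0.8, -1.5, -5.0]
finger_gap: 0.126
```

>>> servo_tool([
  [[0,0,0],0],
  [[0,0,0],0],
  [[0,0,0],0],
], fingers=0.03)

```text
clock: 4.78
tcp_pos: [0.4656, 0.2161, 0.0729]
tcp_rot: [-180.0, 0.0, -68.7]
ft_force: [-0.1, -0.4, 0.5]
finger_gap: 0.318
```

>>> servo_tool([
  [[0,0,-0.05],0],
  [[0,0,-0.1],0],
  [[-0.06,0,-0.14],0],
  [[-0.12,0,-0.14],0],
  [[-0.17,0,-0.14],0],
  [[-0.17,0,-0.14],0],
])

```text
clock: 5.52
tcp_pos: [0.4022, 0.377, 0.2125]
tcp_rot: [180.0, 0.0, -68.5]
ft_force: [0.1, -0.7, 0.7]
finger_gap: 0.322
```

```bash
python3 - <<'E'
from h import *
to(.4654,.2158,.2,11.6)
p,d=arm.snapshot('top');cv2.imwrite("pics/top2.png",p)
hsv,blue=jack(p);roi=np.zeros_like(blue);roi[245:325,110:285]=1
ys,xs=np.where(blue&roi);r=cv2.minAreaRect(ray("top",np.c_[xs,ys],.008).astype(np.float32));print(r)
H,S,V=cv2.split(hsv)
for c,s,_ in blobs((S<60)&(V>140)&roi): print(c,s,ray("top",c,.0475))
cv2.imwrite("pics/crop2.png",cv2.resize(p[245:315,190:290],None,fx=8,fy=8,interpolation=2))
E
```

```text
at [0.4022 0.377  0.2125] [ 1.7998e+02  2.0000e-02 -6.8460e+01] t 5.53 F [ 0.1 -0.7  0.7] gap 30.0
shift [0.1731 0.0004 0.0125] turn -1.397
((0.45256859064102173, 0.2790370285511017), (0.09086006134748459, 0.30820512771606445), 11.519323348999023)
[231.00854701 275.94301994] [217 263  28  26 351] [[0.46666585 0.21881511]]
[262.245 270.86 ] [255 263  16  16 200] [[0.47947264 0.14769933]]
[198.4368932  281.47572816] [187 275  21  12 103] [[0.4527866  0.29289414]]
```

View pics/crop2.png

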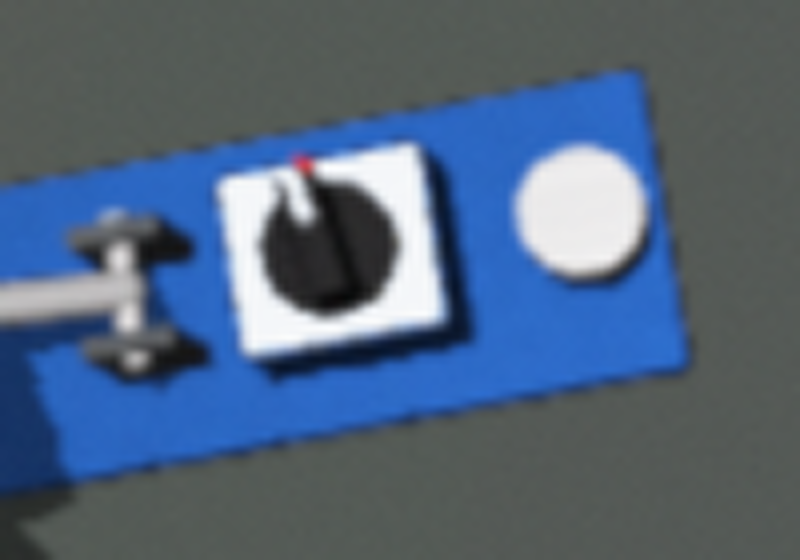

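Pointer tip (290,195) lines up with the red mark (303,165) about the centre (330,246). The bar edge is tilted 20.4° and the mark 20.6°. The tool angle also gives about 1.40 rad, and the jack has not moved. Next, grip the block.

>>> servo_tool([
  [[0.05,0,0],-0.17],
  [[0.1,0,0],-0.34],
  [[0.14,0,0],-0.52],
  [[0.173,0.0005,0],-0.7],
  [[0.173,0.0005,0],-0.87],
  [[0.173,0.0005,0],-1.04],
  [[0.173,0.0005,0],-1.22],
  [[0.173,0.0005,0],-1.395],
  [[0.173,0.0005,0.03],-1.395],
  [[0.173,0.0005,0.05],-1.395],
  [[0.173,0.0005,0.05],-1.395],
], fingers=0.09)

```text
clock: 6.95
tcp_pos: [0.4657, 0.2122, 0.1613]
tcp_rot: [180.0, 0.1, 11.2]
ft_force: [-1.0, 0.5, -0.5]
finger_gap: 0.967
```

```bash
python3 -c "
from h import *
to(.4655,.2162,.021,11.5)"
```

```text
at [0.4657 0.2122 0.1613] [1.7997e+02 1.4000e-01 1.1170e+01] t 6.95 F [-1.   0.5 -0.5] gap 89.9
shift [ 0.0006 -0.004   0.1403] turn -0.006
```

>>> servo_tool([
  [[0.0005,-0.004,0.03],-0.005],
  [[0.0005,-0.004,0.06],-0.005],
  [[0.0005,-0.004,0.09],-0.005],
  [[0.0005,-0.004,0.115],-0.005],
  [[0.0005,-0.004,0.13],-0.005],
  [[0.0005,-0.004,0.139],-0.005],
  [[0.0005,-0.004,0.139],-0.005],
  [[0.0005,-0.004,0.139],-0.005],
])

```text
clock: 7.95
tcp_pos: [0.4663, 0.2172, 0.0245]
tcp_rot: [-180.0, -0.1, 11.5]
ft_force: [0.3, -0.5, 0.2]
finger_gap: 0.97
```

>>> servo_tool([
  [[0,0,0],0],
  [[0,0,0],0],
  [[0,0,0],0],
  [[0,0,0],0],
  [[0,0,0],0],
  [[0,0,0],0],
], fingers=0.0, newtons=55)

```text
clock: 8.7
tcp_pos: [0.4655, 0.217, 0.0237]
tcp_rot: [180.0, 0.1, 11.5]
ft_force: [-5.7, -3.4, 5.1]
finger_gap: 0.577
```

>>> servo_tool([
  [[0,0,-0.005],0],
  [[0,0,-0.01],0],
  [[0,0,-0.015],0],
  [[0,0,-0.02],0],
  [[0,0,-0.02],0],
])

```text
clock: 9.32
tcp_pos: [0.4661, 0.2171, 0.0441]
tcp_rot: [-180.0, -0.0, 11.5]
ft_force: [-0.5, -0.5, -8.7]
finger_gap: 0.578
```

```bash
python3 - <<'E'
from h import *
p,d=arm.snapshot('top');cv2.imwrite("pics/top3.png",p)
hsv,blue=jack(p);H,S,V=cv2.split(hsv)
# lift point / chassis heading from largest white blob opened
ch=((S<60)&(V>150)).astype(np.uint8);ch[:,:395]=0;ch[:160]=0;ch[300:]=0;ch[:,560:]=0
ch=cv2.morphologyEx(ch,cv2.MORPH_CLOSE,np.ones((9,9)));ch=cv2.morphologyEx(ch,cv2.MORPH_OPEN,np.ones((15,15)))
ys,xs=np.where(ch>0);r=cv2.minAreaRect(ray("top",np.c_[xs,ys],.11).astype(np.float32));print("ch",r)
red=((H<8)|(H>172))&(S>130)&(V>80);red[:,:385]=0;red[:,402:]=0;red[250:]=0;red[:225]=0
c=cv2.minEnclosingCircle(np.argwhere(red)[:,::-1].astype(np.float32));print(c,ray("top",c[0],.066))
a=np.radians(-81.6);L=np.array([.5554,-.1579])
for dx in(-.13,-.07):
    o=L+dx*np.array([np.cos(a),np.sin(a)]);print(o);to(*o,.035,8.4)
E
```

```text
ch ((0.5788167715072632, -0.3178914785385132), (0.22060316801071167, 0.2950313091278076), 8.441705703735352)
((396.5, 238.5), 5.147915363311768) [[ 0.55551186 -0.15691984]]
[ 0.53640921 -0.0292946 ]
at [0.4659 0.2171 0.0438] [-1.800e+02 -2.000e-02  1.152e+01] t 9.38 F [ 0.8  0.6 -8. ] gap 53.3
shift [0.0199 0.2555 0.0088] turn 0.054
[ 0.54517419 -0.08865094]
at [0.4659 0.2171 0.0438] [-1.800e+02 -2.000e-02  1.152e+01] t 9.38 F [ 0.8  0.6 -8. ] gap 53.3
shift [0.0166 0.3154 0.0088] turn 0.054
```

>>> servo_tool([
  [[0.003,0.03,0],0.01],
  [[0.006,0.065,0],0.02],
  [[0.009,0.1,0],0.03],
  [[0.012,0.14,0],0.04],
  [[0.015,0.18,0],0.05],
  [[0.018,0.215,0],0.054],
  [[0.0206,0.243,0],0.054],
  [[0.0206,0.2548,0],0.054],
  [[0.0206,0.2548,0.008],0.054],
  [[0.0206,0.2548,0.015],0.054],
  [[0.0206,0.2548,0.015],0.054],
])

```text
clock: 10.75
tcp_pos: [0.5363, -0.0277, 0.0277]
tcp_rot: [-180.0, 0.1, 8.5]
ft_force: [-0.6, -0.1, -7.9]
finger_gap: 0.58
```

```bash
python3 - <<'E'
from h import *
p,d=arm.snapshot('top');cv2.imwrite("pics/top4.png",p[150:350,250:500].repeat(3,0).repeat(3,1))
to(.5457,-.0878,.028,8.4)
hsv,blue=jack(p);H,S,V=cv2.split(hsv)
roi=np.zeros_like(blue);roi[230:290,335:397]=1
for c,s,_ in blobs((S<60)&(V>140)&roi,60): print(c,s,ray("top",c,.0525))
E
```

```text
at [ 0.5366 -0.0278  0.0282] [-1.7999e+02  4.0000e-02  8.4700e+00] t 10.8 F [-0.2  0.4 -7.6] gap 53.8
shift [0.0002 0.0607 0.0002] turn 0.001
```

View pics/top4.png

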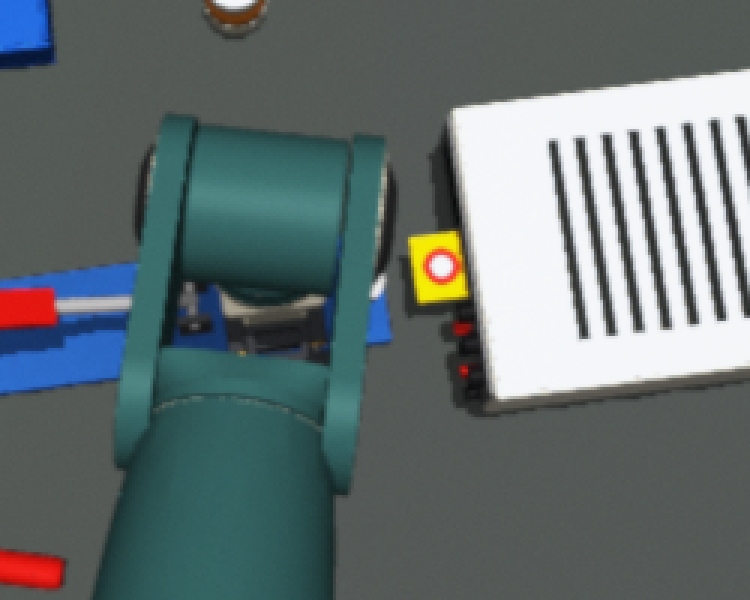

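The jack is just in front of the lug and in line with it (base corner (390,342), lug disc (441,266)). Slide in, then lower.

>>> servo_tool([
  [[0,0.015,0],0],
  [[0,0.03,0],0],
  [[0,0.045,0],0],
  [[0,0.055,0],0],
  [[0,0.0605,0],0],
  [[0,0.0605,0],0],
  [[0,0.0605,0.003],0],
  [[0,0.0605,0.005],0],
  [[0,0.0605,0.006],0],
  [[0,0.0605,0.006],0],
])

```text
clock: 12.05
tcp_pos: [0.5457, -0.088, 0.0237]
tcp_rot: [-180.0, 0.0, 8.4]
ft_force: [-6.8, 2.4, 7.6]
finger_gap: 0.576
```

```bash
python3 - <<'E'
from h import *
to(.5457,-.0878,.0237,8.4)
E
```

```text
at [ 0.5457 -0.088   0.0237] [-1.7999e+02  2.0000e-02  8.4500e+00] t 12.05 F [-6.8  2.4  7.6] gap 53.5
shift [ 0.     -0.0002 -0.    ] turn 0.001
```

>>> servo_tool([
  [[0,0,0],0],
  [[0,0,0],0],
  [[0,0,0],0],
  [[0,0,0],0],
], fingers=0.085)

```text
clock: 12.55
tcp_pos: [0.5459, -0.0884, 0.0227]
tcp_rot: [180.0, -0.0, 8.4]
ft_force: [0.0, -1.0, 0.4]
finger_gap: 0.909
```

>>> servo_tool([
  [[0,0,-0.03],0],
  [[0,0,-0.07],0],
  [[0,0,-0.12],0],
  [[0,0,-0.17],0],
  [[0,-0.05,-0.18],0],
  [[0,-0.1,-0.18],0],
  [[0,-0.15,-0.18],0],
  [[0,-0.19,-0.18],0],
  [[0,-0.21,-0.18],0],
  [[0,-0.21,-0.18],0],
])

```text
clock: 13.8
tcp_pos: [0.5148, 0.1204, 0.2026]
tcp_rot: [-180.0, -0.0, 8.5]
ft_force: [-0.2, -0.1, -0.1]
finger_gap: 0.914
```

```bash
python3 - <<'E'
from h import *
p,d=arm.snapshot('top');cv2.imwrite("pics/top5.png",p[180:330,230:430].repeat(4,0).repeat(4,1))
hsv,blue=jack(p);H,S,V=cv2.split(hsv)
roi=np.zeros_like(blue);roi[225:325,230:420]=1
ys,xs=np.where(blue&roi);r=cv2.minAreaRect(ray("top",np.c_[xs,ys],.008).astype(np.float32));print(r,cv2.boxPoints(r))
red=((H<8)|(H>172))&(S>150)&(V>80)&roi
for c,s,_ in blobs(red,10): print("red",c,s,ray("top",c,.066),ray("top",c,.125))
for c,s,_ in blobs((S<60)&(V>140)&roi,10): print("wh",c,s,ray("top",c,.062))
a=np.radians(-81.6)
o=np.array([.5452,-.0887])-.21*np.array([np.cos(a),np.sin(a)]);print(o);to(*o,.14,8.4)
E
```

```text
((0.5404215455055237, -0.04846891760826111), (0.09099436551332474, 0.2584037482738495), 8.645430564880371) [[ 0.4760198   0.07242579]
 [ 0.51486284 -0.18304184]
 [ 0.6048233  -0.16936362]
 [ 0.56598026  0.08610401]]
red [396.93939394 238.57575758] [392 234  11  10  33] [[ 0.55535102 -0.15791237]] [[ 0.54387757 -0.15286243]]
red [294.63636364 247.72727273] [294 244   2   9  11] [[0.53095283 0.07357406]] [[0.52052468 0.06870644]]
red [403.70588235 259.29411765] [402 258   5   4  17] [[ 0.50807121 -0.1730149 ]] [[ 0.49862337 -0.16731793]]
red [404. 273.] [403 271   3   5  11] [[ 0.47698701 -0.17355301]] [[ 0.46887091 -0.16783298]]
wh [414.14041096 249.25171233] [406 225  14  59 584] [[ 0.53206653 -0.19703568]]
wh [365.9127907  242.74418605] [353 231  27  24 344] [[ 0.54549436 -0.08793206]]
wh [396.76923077 238.15384615] [394 235   7   7  39] [[ 0.55709992 -0.15787087]]
wh [270.62068966 242.20689655] [262 236  14  11  58] [[0.54365158 0.12912783]]
wh [320.61818182 246.85454545] [296 241  47  11 220] [[0.53452765 0.01481623]]
wh [240.5        247.15384615] [237 245  10   5  26] [[0.53120297 0.19756186]]
[0.51452256 0.11904719]
at [0.515  0.1196 0.2026] [179.99  -0.     8.49] t 13.85 F [-0.2 -0.4 -0.6] gap 84.7
shift [-0.0005  0.0005  0.0626] turn 0.002
```

View pics/top5.png

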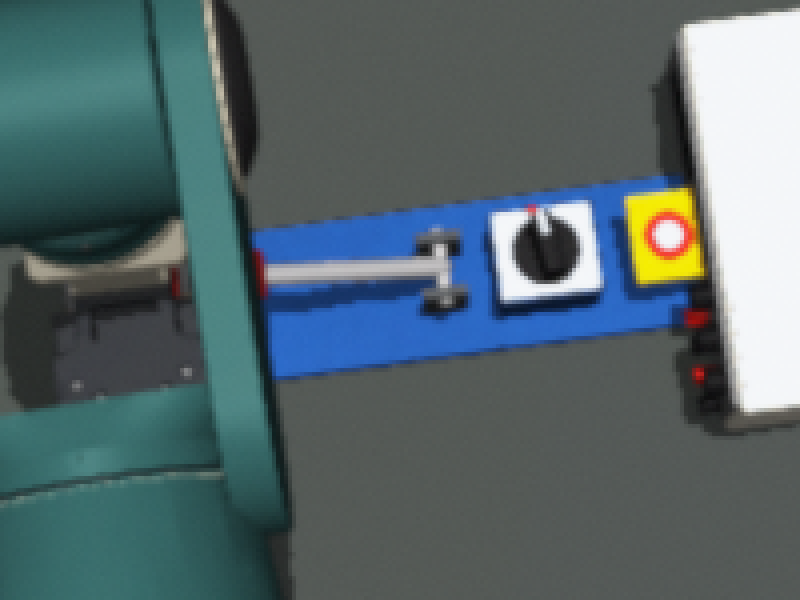

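The jack is flat in place: its dial centre at crop (545,250) gives an origin within 1–2 mm of plan. The saddle is hidden under the lug and the pointer is at the mark. Now shut the fingers and make the trial stroke.

>>> servo_tool([
  [[0,0,0.02],0],
  [[0,0,0.04],0],
  [[0,0,0.055],0],
  [[0,0,0.055],0],
  [[0,0,0.055],0],
  [[0,0,0.055],0],
  [[0,0,0.055],0],
], fingers=0.0, newtons=30)

```text
clock: 14.72
tcp_pos: [0.5152, 0.1194, 0.1481]
tcp_rot: [-180.0, -0.0, 8.4]
ft_force: [0.3, 0.0, 0.2]
finger_gap: 0.21
```

>>> servo_tool([
  [[0,0,0.01],0],
  [[0,0,0.02],0],
  [[0,0,0.03],0],
  [[0,0,0.04],0],
  [[0,0,0.05],0],
  [[0,0,0.06],0],
  [[0,0,0.07],0],
  [[0,0,0.08],0],
  [[0,0,0.085],0],
  [[0,0,0.085],0],
])

```text
clock: 15.98
tcp_pos: [0.5154, 0.1203, 0.0628]
tcp_rot: [-179.9, -0.1, 8.4]
ft_force: [-2.1, 7.8, 9.8]
finger_gap: 0.008
```

```bash
python3 - <<'E'
from h import *
to(.5145,.119,.054,8.4)
E
```

```text
at [0.5154 0.1203 0.0628] [-1.799e+02 -7.000e-02  8.430e+00] t 15.97 F [-2.1  7.8  9.8] gap 0.7
shift [-0.001   0.0012  0.0088] turn 0.001
```

>>> servo_tool([
  [[0,-0.004,0.004],0],
  [[0,-0.006,0.008],0],
  [[0,-0.007,0.011],0],
  [[0,-0.007,0.012],0],
  [[0,-0.007,0.012],0],
])

```text
clock: 16.6
tcp_pos: [0.5152, 0.1249, 0.0529]
tcp_rot: [179.8, -0.1, 8.4]
ft_force: [-6.3, -15.0, 29.9]
finger_gap: 0.005
```

```bash
python3 - <<'E'
from h import *
to(.5145,.119,.054,8.4)
for n in("top","scene"):
    p,d=arm.snapshot(n);cv2.imwrite(f"pics/{n}6.png",p)
p=cv2.imread("pics/scene6.png")
a=cv2.resize(p[140:310,190:420],None,fx=3,fy=3,interpolation=2)
cv2.imwrite("pics/c6.png",a)
E
```

```text
at [0.5152 0.1249 0.0529] [ 1.7981e+02 -1.4000e-01  8.4100e+00] t 16.6 F [ -6.3 -15.   29.9] gap 0.4
shift [-0.0015  0.0057 -0.0011] turn 0.0
```

View pics/c6.png

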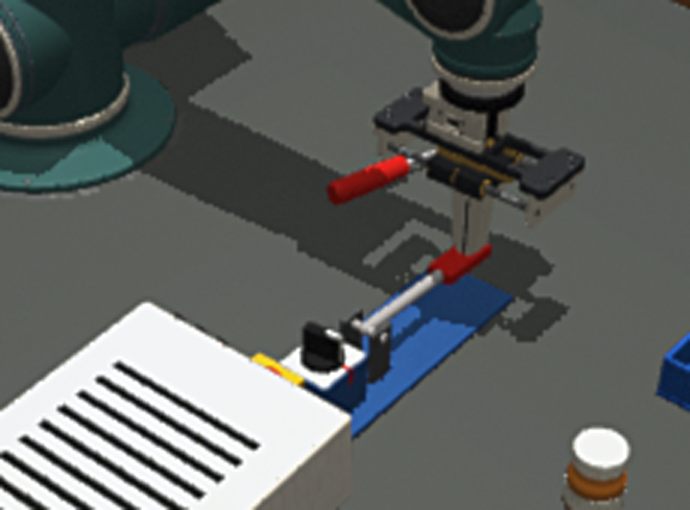

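```bash
cat > chk.py <<'E'
from h import *
import sys
def chk(f):
    p=cv2.imread(f);hsv,blue=jack(p);H,S,V=cv2.split(hsv)
    roi=np.zeros_like(blue);roi[225:260,340:385]=1
    for c,s,_ in blobs((S<60)&(V>140)&roi,150): print("dial",c,s[4],ray("top",c,.062))
    roi[:]=0;roi[215:250,382:402]=1
    for c,s,_ in blobs(((H<8)|(H>172))&(S>130)&(V>80)&roi,10): print("lug",c,ray("top",c,.066))
    roi[:]=0;roi[225:300,310:400]=1
    ys,xs=np.where(blue&roi);print("rect",cv2.minAreaRect(ray("top",np.c_[xs,ys],.008).astype(np.float32)))
for f in sys.argv[1:]: print(f);chk(f)
E
python3 -c "
import cv2;a=cv2.imread('pics/top5.png')[::4,::4];b=cv2.imread('pics/top0.png');b[180:330,230:430]=a;cv2.imwrite('pics/top5f.png',b)"
python3 chk.py pics/top5f.png pics/top6.png
```

```text
pics/top5f.png
dial [365.9127907  242.74418605] 344 [[ 0.54549436 -0.08793206]]
lug [396.38235294 238.61764706] [[ 0.55523666 -0.15665356]]
rect ((0.5426962971687317, -0.06329268217086792), (0.09097794443368912, 0.22375793755054474), 8.668473243713379)
pics/top6.png
dial [365.93586006 242.74052478] 343 [[ 0.54550357 -0.08798434]]
lug [396.92592593 236.33333333] [[ 0.56052823 -0.15789135]]
rect ((0.5420109629631042, -0.05893789976835251), (0.09087011963129044, 0.21490055322647095), 8.642473220825195)
```

The jack is unmoved and the lug has risen about 20 mm, so the trial stroke is made. Let the handle spring fully up.

>>> servo_tool([
  [[0,0.003,-0.01],0],
  [[0,0.004,-0.025],0],
  [[0,0.006,-0.04],0],
  [[0,0.008,-0.055],0],
  [[0,0.008,-0.07],0],
  [[0,0.008,-0.085],0],
  [[0,0.008,-0.1],0],
  [[0,0.008,-0.1],0],
  [[0,0.008,-0.1],0],
  [[0,0.008,-0.1],0],
  [[0,0.008,-0.1],0],
  [[0,0.008,-0.1],0],
])

```text
clock: 18.2
tcp_pos: [0.5151, 0.1184, 0.1504]
tcp_rot: [180.0, 0.0, 8.4]
ft_force: [-0.5, 0.9, 0.6]
finger_gap: 0.004
```

```bash
python3 - <<'E'
from h import *
to(.5145,.1225,.054,8.4)
p,d=arm.snapshot("top");cv2.imwrite("pics/top7.png",p)
p,d=arm.snapshot("scene");cv2.imwrite("pics/c7.png",cv2.resize(p[140:310,190:420],None,fx=3,fy=3,interpolation=2))
E
python3 chk.py pics/top7.png
```

```text
at [0.5151 0.1184 0.1504] [1.80e+02 2.00e-02 8.42e+00] t 18.2 F [-0.5  0.9  0.6] gap 0.4
shift [ 0.     -0.0042  0.0964] turn 0.0
pics/top7.png
dial [365.93586006 242.74052478] 343 [[ 0.54550357 -0.08798434]]
lug [396.38235294 238.61764706] [[ 0.55523666 -0.15665356]]
rect ((0.5426613688468933, -0.06330287456512451), (0.09091319888830185, 0.22356931865215302), 8.541953086853027)
```

View pics/c7.png

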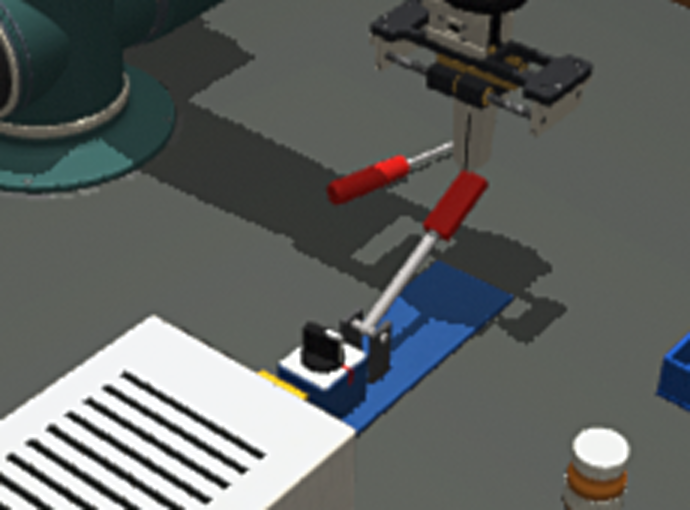

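The handle is fully up (grip ~(460,205)) and the instrument is down, with the lug pixel back at its start. Final press.

>>> servo_tool([
  [[0,0,0.012],0],
  [[0,0,0.024],0],
  [[0,0,0.036],0],
  [[0,-0.001,0.048],0],
  [[0,-0.002,0.06],0],
  [[0,-0.003,0.072],0],
  [[0,-0.004,0.083],0],
  [[0,-0.004,0.092],0],
  [[0,-0.004,0.097],0],
  [[0,-0.004,0.099],0],
  [[0,-0.004,0.099],0],
  [[0,-0.004,0.099],0],
])

```text
clock: 19.8
tcp_pos: [0.515, 0.1234, 0.0534]
tcp_rot: [-179.9, -0.1, 8.4]
ft_force: [-10.1, 7.8, 25.0]
finger_gap: 0.006
```

```bash
python3 - <<'E'
from h import *
to(.5145,.1225,.053,8.4)
p,d=arm.snapshot("top");cv2.imwrite("pics/top8.png",p)
E
python3 chk.py pics/top8.png
```

```text
at [0.515  0.1234 0.0534] [-1.7989e+02 -1.0000e-01  8.4400e+00] t 19.8 F [-10.1   7.8  25. ] gap 0.6
shift [-0.0007  0.0008  0.0004] turn 0.001
pics/top8.png
dial [365.9244186 242.7122093] 344 [[ 0.54556863 -0.0879579 ]]
lug [396.92592593 236.33333333] [[ 0.56052823 -0.15789135]]
rect ((0.542013943195343, -0.05899197608232498), (0.09091319888830185, 0.2148507833480835), 8.541953086853027)
```

>>> servo_tool([
  [[0,0,0],0],
  [[0,0,0],0],
  [[0,0,0],0],
  [[0,0,0],0],
])

```text
clock: 20.35
tcp_pos: [0.515, 0.1234, 0.0534]
tcp_rot: [-179.9, -0.1, 8.4]
ft_force: [-9.4, 8.1, 26.5]
finger_gap: 0.002
```

```bash
python3 - <<'E'
from h import *
to(.5145,.1225,.053,8.4)
print(arm.sign_off())
E
```

```text
at [0.515  0.1234 0.0534] [-1.7989e+02 -1.0000e-01  8.4300e+00] t 20.35 F [-9.4  8.1 26.5] gap 0.2
shift [-0.0007  0.0008  0.0004] turn 0.001
the job is handed in; nothing more can be done
None
```

I turned the knob to the red mark (about 1.40 rad), set the jack under the lug and made one full trial stroke. I then pressed the handle fully down again and handed the job in at 20.4 s while still holding it. The sign-off gives no verdict, so the checks below are my own.

**Last checks:**
- **Handle:** the fingers were pressing with about 26 N, with the tip at 53 mm, which matches the handle's fully-down height.
- **Instrument:** the lug mark sat at the same raised position as in the trial stroke, roughly 20 mm up. Between strokes it returned exactly to its starting pixel.
- **Jack:** the top camera showed it flat and unmoved through both strokes, about 1 mm from the planned position.
- **Saddle position:** I could not see the saddle under the lug. Its alignment is inferred from the dial and base plate, with an estimated error of a few millimetres.
- **Side force:** about 12 N of sideways force remained at the fingers during the final hold. It had not shifted the jack.

I did not measure the tray, jar and screwdriver again at the end, but the arm never went near them.

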